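# Slide the drying sheet onto the middle rails

## Task

Pick up the loose aluminium drying sheet by its upright wooden handle and slide it, hole end first, onto the middle of the three rail pairs in the bench rack. Push it gently home against the backstop, so that the sprung catch pin rides over the sheet and drops into its hole, then let go; leave the small bottle, the brass block and the wooden chuck where they are.

Things in the scene. Friction and masses are not known exactly. Their poses are not given: they have to be found in the camera images.
- sheet: Loose flat aluminium sheet, 130 mm long (its x) by 110 wide (y) by 4 thick, 0.15 to 0.31 kg, lying on a plywood board (top at z = 25 mm). Origin: centre of its underside; z up. Rear end (+x) goes into the rack first. Near its front end stands a wooden handle block, 14 mm thick (x), 44 wide (y), centred at x = -55 mm, reaching from 4 to 50 mm above the underside.
- sheet_rear (a point): Middle of the sheet's rear edge, at the underside: 65 mm ahead (+x) of the sheet's origin. In the middle of this edge is a bevelled tongue 28 mm wide; centred 47 mm from the edge is the through hole for the catch pin, 11.5 mm (x) by 14 mm (y).
- sheet_handle (a point): Good grasp point in the wooden handle: 55 mm behind (-x) the sheet's origin, 36 mm above its underside.
- rack: Fixed aluminium rack, open towards the robot: two side walls, three pairs of level rails 122 mm long and 30 mm apart in height. Origin: middle of the open mouth where the rails begin, on the running surface of the MIDDLE pair; x runs into the rack along the rails, z up. Walls reach from z = -36 to +48 mm. Its place, direction and height vary.
- rail_lower (a point): Mouth of the LOWER rail pair (wrong one), 30 mm below the rack's origin, on its running surface. On every level the walls' inner faces are at y = -58 and +58 mm (3 mm free each side of the sheet), flaring out just before the mouth, rail ends bent down 3 mm; rails reach in to y = -45 and +45 mm, open between.
- rail_upper (a point): Mouth of the UPPER rail pair (wrong one), 30 mm above the rack's origin, on its running surface. On every level a lip runs 10 mm above the running surface, so the 4 mm sheet enters a slot 10 mm high.
- rail_end (a point): Back end of the middle rails, 122 mm in from the mouth, on the running surface. Before it a dark steel plate (13.5 to 17.5 mm above the surface) spans the level, with two rubber feet: the backstop for the sheet's rear edge. It is clamped with the feet anywhere from 82 to 115 mm from the mouth; this is not measured and must be felt. It is firm: push with under 15 N.
- catch (a joint): Lift (m) of the polished sprung catch pin, 8 mm thick, 47 mm in front of the backstop's feet. 0 = down, tip 1.5 mm above the middle running surface; 0.0025 when riding on a sheet. The tongue lifts it with a push under 8 N, it drags for about 40 mm, then drops to 0 into the hole when the sheet is within about 1.5 mm of the backstop. Also 0 with no sheet under it.
- nozzle_bottle: Bystander: small white bottle with a pointed nozzle, 21 mm across, 52 mm tall, standing on the board; origin at the centre of its underside.
- brass_block: Bystander: brass block 80 x 37 x 16 mm lying on the board; origin at the centre of its underside.
- wood_dop: Bystander: small waisted wooden chuck, standing on the board, 30 mm across, 28 mm tall; origin at the centre of its underside.

How it is judged (in metres and radians):
On the way, in this order (a step that is already met when the one before it is completed fails the run):
1. the sheet's rear edge has entered the middle rails (x of sheet_rear in the frame of rack above 0.015 m and z of sheet_rear in the frame of rack between -0.004 and 0.009 m and y of sheet_rear in the frame of rack between -0.008 and 0.008 m), for 0.05 s.
2. the sheet on the middle rails has lifted the catch pin (value of joint catch above 0.0015 m and x of sheet_rear in the frame of rack above 0.03 m).
At the end, for the whole second after the job is handed in: The sheet lies at rest on the middle rails (rear edge over 76 mm inside the mouth, within 3 to 4 mm of the running surface's height, within 0.08 rad of the rack's direction) with the catch pin dropped into its hole (lift under 1 mm), released (value of joint catch below 0.001 m and x of sheet_rear in the frame of rack above 0.076 m and z of sheet_rear in the frame of rack between -0.003 and 0.004 m and angle between the x axis of sheet and the x axis of rack, either way round below 0.08 rad and linear speed of sheet below 0.02 m/s); the robot touches nothing.
It fails at once if the sheet is pressed against the rack, its backstop or its catch with more than 25 N (contact force between sheet and rack above 25 N).
It fails at once if the small bottle is moved more than 15 mm (distance of nozzle_bottle from where it was at the start of the episode above 0.015 m).
It fails at once if the brass block is moved more than 15 mm (distance of brass_block from where it was at the start of the episode above 0.015 m).
It fails at once if the wooden chuck is moved more than 15 mm (distance of wood_dop from where it was at the start of the episode above 0.015 m).
It also fails if it takes over 51 s, if anything falls off the work surface, if the arm or the gripper's body presses on something with over 40 N, if the wrist force passes 120 N, or if a joint passes its speed limit or range.

## Robot

A 6-joint arm with a two-finger parallel gripper is mounted at the origin on a cart in front of the work surface, level with it; the furniture and walls round the work are solid. World frame = base frame: x ahead of the robot, y to its left, z up, the work surface at z = 0. Lengths are in mm, angles in degrees, forces in N, time in s.
With the tool pointing down it reaches from about 300 to 850 mm from the base axis. Payload 4.2 kg.
Tool frame: the origin (TCP) lies between the finger pads; the fingertips stand ahead of it and the grasp point (between the pads) lies 3 mm ahead of it (nose_length is the z of the fingertips in the tool frame, in mm); z points along the fingers, y is the line along which they close (so a half turn about z gives the same grasp; the last joint's range is limited). The gripper opens to 91 mm and grips with 3 to 60 N. Pads are 32 mm wide; open, the fingers measure 118 mm over their backs; the gripper's body (76 mm by 178 mm) begins 60 mm behind the grasp point.
Start: joints at [-64.63, 18.312, 89.639, -0, 72.044, -1.146], TCP at [256.717, -514.526, 235.976] pointing down, gripper open.
Joint ranges: [-177.97, 177.97], [-48.28, 115.42], [12.27, 149.76], [-77.06, 257.06], [2.81, 150.46], [-146.56, 146.56]. Speed limits (degrees/s): [147.25, 147.25, 180, 180, 180, 180].

## Interface

Orientations are given as [roll, pitch, yaw] about the fixed x, y, z axes, in that order (R = Rz(yaw) Ry(pitch) Rx(roll)).
In Python, from workcell import state, grab_frame, camera_params, job_done, nose_length gives the robot as it stands.
- The arm moves only by the tool step_arm, never from a script. Its argument "plan" is a list that holds one entry, the list of rows, each a list of 5 numbers: the shift along the tool's x, y, z in cm, then the turn about the tool's z in rad, then the opening, from 0 (shut) to 1 (fully open). In form: [[[x, y, z, turn, gripper], ...]]. A call has 1 to 20 rows; each row is the pose to reach, as a shift and turn from the pose commanded when the call began, along the tool's axes at that moment; what a row does not reach only later rows make up. A row lasts 1/8 s, in which the tool goes at most 62.5 mm and 10.7 degrees, less where a joint would pass 70% of its speed; a pose out of reach is approached as far as the arm can. A call with a gripper value outside its range is refused whole. The fingers move at their own pace and stop on an object; "newtons" is the grip in N (left out, the last holds). Time passes only in rows, so rows that repeat a pose let the fingers close. It gives the time, the measured TCP pose, the force, the opening and the grip force at its end, in the units of the state.
- state(): the state, without advancing time (a new reading comes with each control period).
- grab_frame(name): name is "side" or "top" or "wrist"; returns the picture (480x640x3 uint8, blue, green, red); there is no depth.
- camera_params(name): a dict with "camera_matrix" (3x3 intrinsics, pixels), "R" (3x3) and "t" (3): a world point X has camera coordinates R X + t; the wrist camera has in their place "mount" (4x4, takes a point from camera to tool coordinates, whose origin is the TCP and whose axes are the flange's). Camera axes: x right, y down, z forward; pixel columns grow to the right and rows downward; lengths in mm; the calibration is good to about 2 mm. A picture is of the moment at which its call begins: read the wrist's pose just before it. camera_params takes no time and is no camera call.
- job_done(): hands the job in; it is judged then, once.
The state is a dict: "time_s": time; "qpos": joint angles; "qvel": joint speeds; "effort": joint torques, N m; "ee_pos": TCP position; "ee_rot": TCP orientation; "force": force on the tool from outside, world axes, zero at the start; "torque": the same for the moment, N m; "gripper_width": finger opening in mm; "gripper_force": force on a finger pad.
Only numpy, scipy, OpenCV 4.12 (cv2) and the standard library are available. Lean on these libraries where they do the work, as an engineer would, in place of code of your own. Each camera call takes 0.05 s, during which the arm holds its last target. There are 200 camera calls.

## Working session

There is one attempt and no reset: what is moved stays moved. The work goes in short steps, Python scripts to look and compute and a tool call to move; the robot and the scene stay as the last step left them, time stands still between calls to the robot, and variables do not carry over. Pictures are saved under pics/ and viewed, at most 10 in all, crops included, and the job is handed in when it is done.

Besides the shell and the picture viewer there is one more tool, called as name(argument=value, ...), one argument or row to a line, values as JSON. step_arm: Moves the arm, as the interface text tells. Its arguments: {"type":"object","properties":{"plan":{"type":"array","items":{"type":"array","items":{"type":"array","items":{"type":"number"}}}},"newtons":{"type":"number"}},"required":["plan"]}

```bash
mkdir -p pics
python3 - <<'E'
from workcell import *
import cv2,numpy as np
np.set_printoptions(precision=4,suppress=True)
s=state();print(s); print(nose_length() if callable(nose_length) else nose_length)
for n in("side","top","wrist"):
    print(n,camera_params(n))
for n in("side","top"):
    cv2.imwrite(f"pics/{n}0.png",grab_frame(n))
E
```

```text
{'time_s': 0.0, 'qpos': array([-64.6293,  18.3496,  89.7061,  -0.0012,  72.0444,  -1.1448]), 'qvel': array([ 0.0006, -0.0294,  0.0639,  0.0106, -0.0409,  0.039 ]), 'effort': array([ -0.0001, -41.2468, -23.197 ,   0.0728,   0.0458,  -0.0001]), 'ee_pos': array([ 256.5064, -514.0893,  235.1433]), 'ee_rot': array([-179.9   ,   -0.0009,   26.5159]), 'force': array([ 0.5974, -1.0154, -0.4551]), 'torque': array([-0.031 , -0.0234, -0.0268]), 'gripper_force': 0.0, 'gripper_width': 91.20277111262892}
22.0
side {'camera_matrix': array([[607.8981,   0.    , 325.9166],
       [  0.    , 607.8981, 239.1701],
       [  0.    ,   0.    ,   1.    ]]), 'R': array([[ 0.7165,  0.6976, -0.0019],
       [ 0.2752, -0.2851, -0.9181],
       [-0.641 ,  0.6573, -0.3962]]), 't': array([-373.7104,  -50.9993, 1581.1424])}
top {'camera_matrix': array([[558.0497,   0.    , 316.6296],
       [  0.    , 558.0497, 231.246 ],
       [  0.    ,   0.    ,   1.    ]]), 'R': array([[ 0.0136, -0.9997,  0.0214],
       [-0.9992, -0.0144, -0.0379],
       [ 0.0382, -0.0209, -0.9991]]), 't': array([ -80.7058,  601.5488, 1168.5483])}
wrist {'camera_matrix': array([[379.7681,   0.    , 323.8989],
       [  0.    , 379.7681, 239.1984],
       [  0.    ,   0.    ,   1.    ]]), 'mount': array([[   0.001 ,   -0.9703,   -0.2421,   67.8526],
       [   1.    ,    0.0011,   -0.0004,   -0.9395],
       [   0.0007,   -0.2421,    0.9703, -148.6017],
       [   0.    ,    0.    ,    0.    ,    1.    ]])}
```

View pics/side0.png

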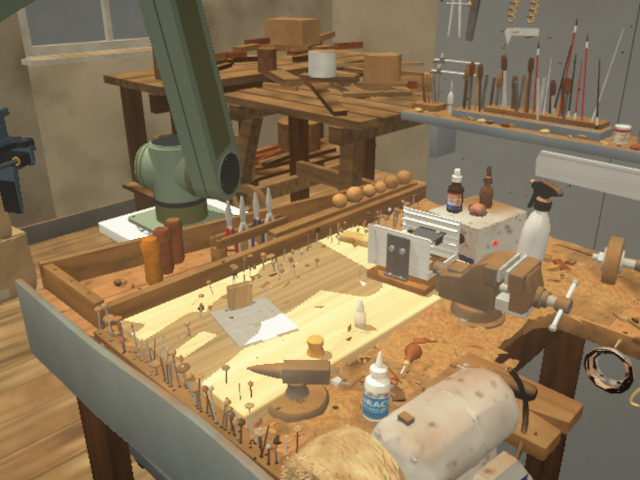

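View pics/top0.png

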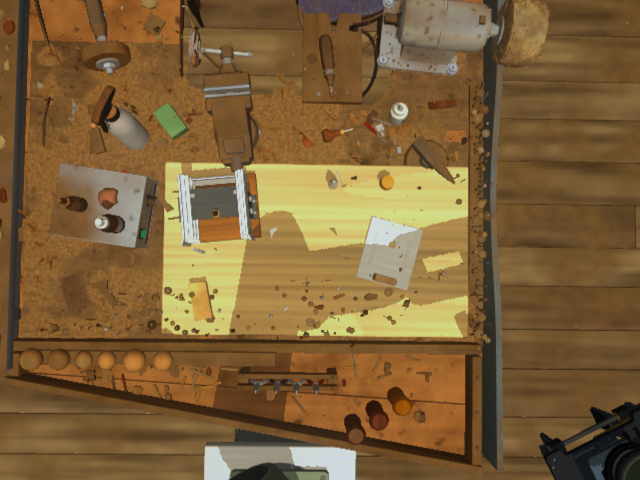

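The top view shows the sheet near (390,253) with its handle at (385,280). The rack is at (217,207), the bottle at (333,182), the chuck at (387,182) and the brass block at (202,300). I'll zoom in on the rack and the sheet.

Run:
```python
import cv2,numpy as np
t=cv2.imread("pics/top0.png");s=cv2.imread("pics/side0.png")
a=cv2.resize(t[160:260,170:270],(400,400),interpolation=cv2.INTER_CUBIC)
b=cv2.resize(t[205:305,345:445],(400,400),interpolation=cv2.INTER_CUBIC)
cv2.imwrite("pics/c1.png",np.hstack([a,b]))
a=cv2.resize(s[195:295,360:470],(440,400),interpolation=cv2.INTER_CUBIC)
b=cv2.resize(s[265:365,205:295],(360,400),interpolation=cv2.INTER_CUBIC)
cv2.imwrite("pics/c2.png",np.hstack([a,b]))
```

```text
(no output)
```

View pics/c1.png

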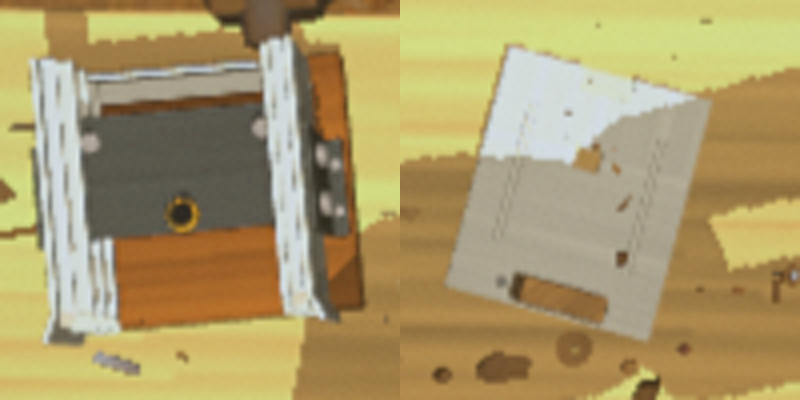

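View pics/c2.png

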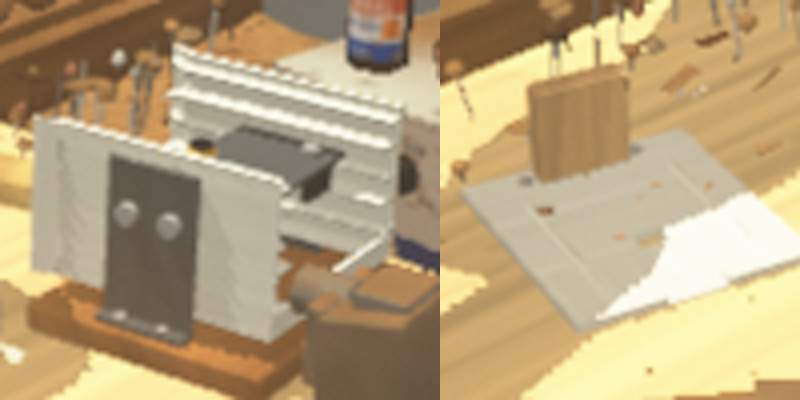

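The crops show the sheet's rear end with its hole pointing away from the robot, yawed to the right. The rack mouth faces the robot. The backstop plate with the catch pin is at about (215,213) in the full image. Next come coarse positions from the top view.

```bash
cat > h.py <<'E'
from workcell import *
import numpy as np, cv2
from scipy.spatial.transform import Rotation as Ro
np.set_printoptions(precision=3,suppress=True)
def cam(n,s=None):
    p=camera_params(n);K=np.array(p["camera_matrix"])
    if n!="wrist": return K,np.array(p["R"]),np.array(p["t"])
    T=np.eye(4);T[:3,:3]=Ro.from_euler("xyz",s["ee_rot"],degrees=True).as_matrix();T[:3,3]=s["ee_pos"]
    M=np.linalg.inv(T@np.array(p["mount"]));return K,M[:3,:3],M[:3,3]
def toplane(c,uv,z):
    K,R,t=c;o=-R.T@t;d=(R.T@np.linalg.inv(K)@np.c_[np.atleast_2d(uv),np.ones(len(np.atleast_2d(uv)))].T).T
    return o+d*((z-o[2])/d[:,2])[:,None]
def proj(c,X):
    K,R,t=c;p=(K@(R@np.atleast_2d(X).T+t[:,None])).T;return p[:,:2]/p[:,2:]
E
python3 - <<'E'
from h import *
c=cam("top")
P=toplane(c,[(372.5,216.25),(423,229.25),(356.75,276.75),(407,290.5)],29);print(P)
d=P[:2].mean(0)-P[2:].mean(0);w=P[0]-P[1];w2=P[2]-P[3]
print("len",np.linalg.norm(P[0]-P[2]),np.linalg.norm(P[1]-P[3]),"wid",np.linalg.norm(w),np.linalg.norm(w2),"yaw",np.degrees(np.arctan2(d[1],d[0])),"ctr",P.mean(0))
for z in(100,130):print(z,toplane(c,[(170+40/4,160+62/4),(170+50/4,160+335/4),(170+275/4,160+40/4),(170+300/4,160+310/4)],z))
print("bottle etc",toplane(c,[(333,187),(387,187),(202,300)],30))
E
```

```text
[[ 635.075 -188.395   29.   ]
 [ 609.39  -294.691   29.   ]
 [ 508.36  -156.76    29.   ]
 [ 481.098 -262.01    29.   ]]
len 130.60368920647372 132.38913393906552 wid 109.35553527300118 108.7237826396086 yaw -14.1556137993481 ctr [ 558.481 -225.464   29.   ]
100 [[704.499 198.326 100.   ]
 [571.133 190.43  100.   ]
 [717.234  83.963 100.   ]
 [585.029  69.29  100.   ]]
130 [[700.461 191.57  130.   ]
 [570.759 183.891 130.   ]
 [712.846  80.349 130.   ]
 [584.273  66.079 130.   ]]
bottle etc [[ 695.052 -104.858   30.   ]
 [ 696.883 -218.132   30.   ]
 [ 456.427  162.975   30.   ]]
```

step_arm(
  plan=[
    [[8.9, -4, 0, -0.15, 1], [17.8, -8, 0, -0.32, 1], [26, -12, 0, -0.5, 1], [32, -14.5, 0, -0.68, 1], [35.7, -15.9, 0, -0.86, 1], [35.7, -15.9, 0, -0.86, 1], [35.7, -15.9, 0, -0.86, 1], [35.7, -15.9, 0, -0.86, 1], [35.7, -15.9, 0, -0.86, 1]],
  ],
)

```text
time_s: 1.23
ee_pos: [504.2, -214.0, 235.8]
ee_rot: [-180.0, 0.0, 75.7]
force: [-0.2, -0.0, 0.1]
gripper_width: 91.2
gripper_force: 0.0
```

Run:
```python
from h import *
import json
s=state();im=grab_frame("wrist");cv2.imwrite("pics/w1.png",im)
print(s["time_s"],s["ee_pos"],s["ee_rot"],s["force"])
json.dump({k:list(map(float,s[k])) for k in("ee_pos","ee_rot")},open("w1.json","w"))
```

```text
1.225 [ 504.203 -213.99   235.762] [-179.952    0.039   75.714] [-0.203 -0.05   0.069]
```

View pics/w1.png

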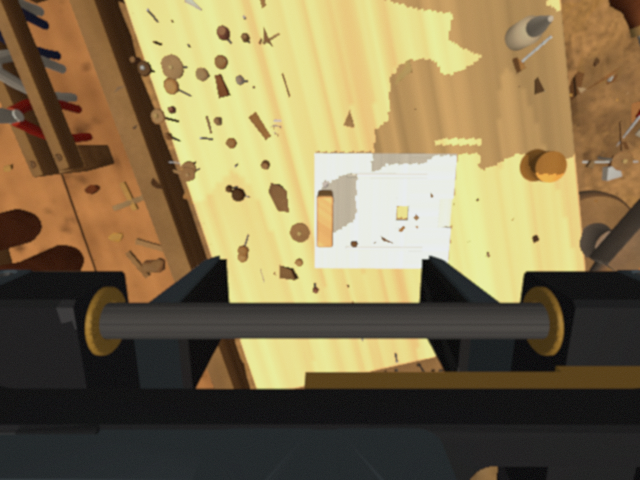

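The wrist view shows the sheet with corners at about (315,153), (458,153), (451,268) and (315,268). The handle top is at (325,221), and the hole is at (402,213).

Run:
```python
from h import *
import json
s=json.load(open("w1.json"));c=cam("wrist",s)
im=cv2.imread("pics/w1.png")
# white sheet segmentation: low saturation
h=cv2.cvtColor(im,cv2.COLOR_BGR2HSV)
m=((h[...,1]<50)&(h[...,2]>120)).astype(np.uint8);m[:140]=0;m[272:]=0;m[:,:300]=0;m[:,470:]=0
m=cv2.morphologyEx(m,cv2.MORPH_OPEN,np.ones((3,3)))
cn=max(cv2.findContours(m,0,1)[0],key=cv2.contourArea);r=cv2.minAreaRect(cn);b=cv2.boxPoints(r);print(b)
P=toplane(c,[(315,153),(457,153),(451,269),(315,268)],29);print(P,P.mean(0))
Q=toplane(c,b,29);print(Q,Q.mean(0))
print("sides",np.linalg.norm(np.diff(Q,axis=0),axis=1))
print("handle top",toplane(c,[(318,196),(333,196),(318,247),(333,247)],75),"hole",toplane(c,[(402.5,213)],29))
```

```text
[[314. 268.]
 [314. 153.]
 [456. 153.]
 [456. 268.]]
[[ 510.478 -152.601   29.   ]
 [ 636.038 -184.439   29.   ]
 [ 612.125 -293.132   29.   ]
 [ 482.766 -259.325   29.   ]] [ 560.352 -222.374   29.   ]
[[ 481.813 -259.084   29.   ]
 [ 509.593 -152.376   29.   ]
 [ 635.154 -184.215   29.   ]
 [ 617.057 -293.315   29.   ]] [ 560.904 -222.248   29.   ]
sides [110.264 129.535 110.591]
handle top [[ 505.57  -185.664   75.   ]
 [ 517.44  -188.672   75.   ]
 [ 494.811 -227.431   75.   ]
 [ 507.08  -230.538   75.   ]] hole [[ 576.922 -226.67    29.   ]]
```

step_arm(
  plan=[
    [[0.2, 0.05, 5, 0, 1], [0.4, 0.1, 10, 0, 1], [0.46, 0.1, 14, 0, 1], [0.46, 0.1, 16.5, 0, 1], [0.46, 0.1, 17.2, 0, 1], [0.46, 0.1, 17.2, 0, 1], [0.46, 0.1, 17.2, 0, 1], [0.46, 0.1, 17.2, 0, 0], [0.46, 0.1, 17.2, 0, 0], [0.46, 0.1, 17.2, 0, 0], [0.46, 0.1, 17.2, 0, 0], [0.46, 0.1, 17.2, 0, 0], [0.46, 0.1, 17.2, 0, 0], [0.46, 0.1, 17.2, 0, 0], [0.46, 0.1, 17.2, 0, 0]],
  ],
  newtons=35,
)

```text
time_s: 3.15
ee_pos: [507.1, -208.6, 63.9]
ee_rot: [-180.0, 0.0, 75.8]
force: [-2.1, -0.5, 1.3]
gripper_width: 14.3
gripper_force: 3.7
```

step_arm(
  plan=[
    [[0, 0, 0, 0, 0], [0, 0, 0, 0, 0], [0, 0, -0.5, 0, 0], [0, 0, -2, 0, 0], [0, 0, -5, 0, 0], [0, 0, -8, 0, 0], [0, 0, -11, 0, 0], [0, 0, -13, 0, 0], [0, 0, -14, 0, 0], [0, 0, -14, 0, 0], [0, 0, -14, 0, 0], [0, 0, -14, 0, 0]],
  ],
)

```text
time_s: 4.65
ee_pos: [506.8, -208.5, 203.0]
ee_rot: [-179.9, -0.0, 75.8]
force: [-0.5, 0.9, -2.1]
gripper_width: 13.5
gripper_force: 35.0
```

step_arm(
  plan=[
    [[1, 0.1, -2, -0.05, 0], [4, 0.2, -4, -0.12, 0], [9, 0.4, -6, -0.2, 0], [14, 0.6, -6, -0.28, 0], [17, 0.7, -6, -0.335, 0], [18.5, 0.8, -6, -0.335, 0], [18.5, 0.8, -6, -0.335, 0], [18.5, 0.8, -6, -0.335, 0], [18.5, 0.8, -6, -0.335, 0]],
  ],
)

```text
time_s: 5.78
ee_pos: [560.2, -32.4, 263.9]
ee_rot: [-180.0, 0.0, 94.9]
force: [0.2, -0.3, -1.0]
gripper_width: 13.6
gripper_force: 35.0
```

```bash
cat > snap.py <<'E'
from h import *
import json,sys
n=sys.argv[1];s=state();im=grab_frame("wrist");cv2.imwrite(f"pics/{n}.png",im)
print(s["time_s"],s["ee_pos"],s["ee_rot"],s["force"],s["gripper_width"])
json.dump({k:list(map(float,s[k])) for k in("ee_pos","ee_rot")},open(n+".json","w"))
E
python3 snap.py w2
```

```text
5.775 [560.201 -32.392 263.931] [-179.989    0.021   94.884] [ 0.248 -0.318 -1.002] 13.6049060124127
```

step_arm(
  plan=[
    [[2, 0, 0, 0, 0], [6, 0, 0, 0, 0], [10, 0, 0, 0, 0], [11, 0, 0, 0, 0], [11, 0, 0, 0, 0], [11, 0, 0, 0, 0], [11, 0, 0, 0, 0]],
  ],
)

```text
time_s: 6.7
ee_pos: [551.0, 77.4, 263.9]
ee_rot: [180.0, 0.0, 94.9]
force: [-0.2, 0.9, -2.3]
gripper_width: 13.7
gripper_force: 35.0
```

```bash
python3 snap.py w3
python3 - <<'E'
import cv2,numpy as np
a=cv2.imread("pics/w2.png")[0:300,:];b=cv2.imread("pics/w3.png")[0:300,:]
cv2.imwrite("pics/w23.png",np.vstack([a,b]))
E
```

```text
6.7 [550.99   77.396 263.929] [179.999   0.019  94.906] [-0.248  0.899 -2.284] 13.722191100595975
```

View pics/w23.png

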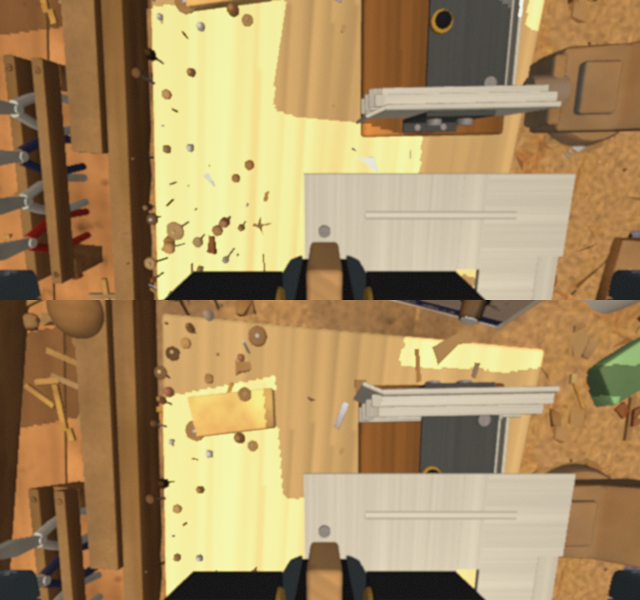

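The w2 view shows the right wall at about (362–560, 85–122). The w3 view shows the left wall at about (358–558, 85–120), with the brass block at (230,110). I'll zoom in on both.

Run:
```python
import cv2,numpy as np
a=cv2.imread("pics/w2.png")[70:145,350:570];b=cv2.imread("pics/w3.png")[70:145,350:570]
f=lambda x:cv2.resize(x,(792,270),interpolation=cv2.INTER_CUBIC)
cv2.imwrite("pics/w23z.png",np.vstack([f(a),f(b)]))
```

```text
(no output)
```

View pics/w23z.png

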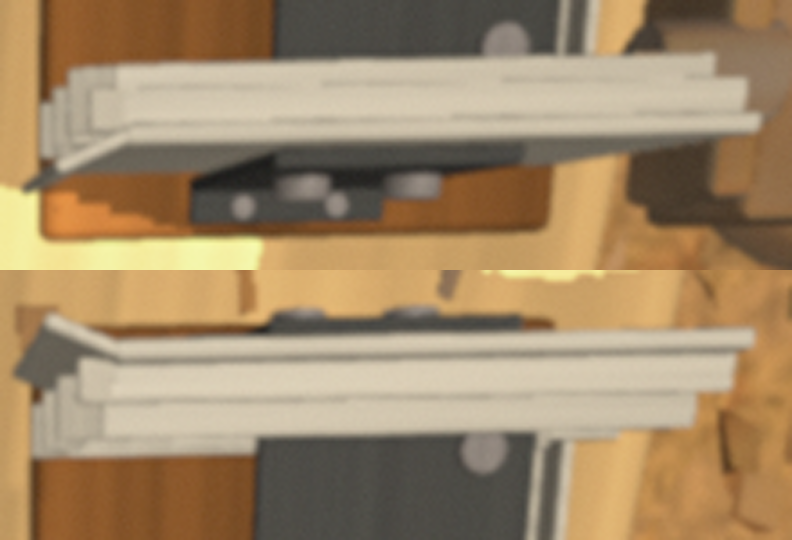

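The zoom gives the right wall's top inner edge from (130,128) to (760,116) and the left wall's from (120,358) to (755,345). The flare kinks mark the mouth. I'll take a second view from further back to triangulate the height.

step_arm(
  plan=[
    [[0.3, -2, 0, 0, 0], [0.8, -6, 0, 0, 0], [1.2, -9.5, 0, 0, 0], [1.5, -11, 0, 0, 0], [1.5, -11, 0, 0, 0], [1.5, -11, 0, 0, 0], [1.5, -11, 0, 0, 0]],
  ],
)

```text
time_s: 7.62
ee_pos: [441.1, 83.7, 263.8]
ee_rot: [180.0, 0.0, 95.0]
force: [-0.1, 0.4, -0.8]
gripper_width: 13.6
gripper_force: 35.0
```

```bash
python3 snap.py w4
python3 - <<'E'
import cv2,numpy as np
a=cv2.imread("pics/w4.png")[60:170,470:640]
f=lambda x:cv2.resize(x,None,fx=3.6,fy=3.6,interpolation=cv2.INTER_CUBIC)
s=cv2.imread("pics/side0.png")[195:285,360:470]
A=f(a);B=cv2.resize(s,None,fx=3.6,fy=3.6,interpolation=cv2.INTER_CUBIC)
h=A.shape[0];o=np.zeros((600,800,3),np.uint8);A=A[:,:];
print(A.shape,B.shape)
o[:min(h,276)]=0
o[:276,:612]=A[:276];o[276:600,:396]=B[:324]
cv2.imwrite("pics/w4z.png",o)
E
```

```text
7.625 [441.087  83.689 263.787] [179.983   0.008  94.97 ] [-0.143  0.363 -0.794] 13.617232368832047
(396, 612, 3) (324, 396, 3)
```

View pics/w4z.png

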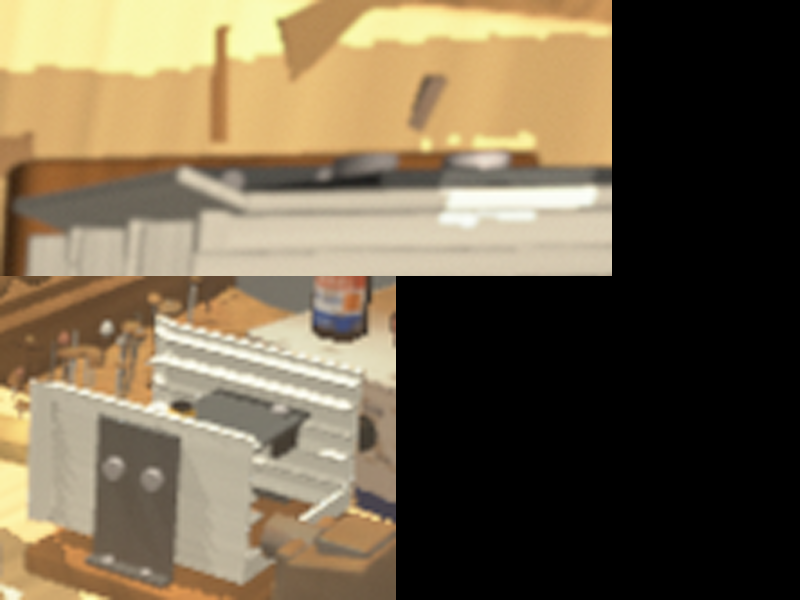

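```bash
cat > fit.py <<'E'
from h import *
import json
from scipy.optimize import least_squares
C={n:cam("wrist",json.load(open(n+".json"))) for n in("w2","w3","w4")};C["side"]=cam("side")
# obs: cam, px, side(+1 left), feature
O=[("w3",(383.9,94.4),1,"k"),("w4",(537.5,117.8),1,"k"),("w3",(363.3,82.8),1,"t"),("w4",(520.6,106.7),1,"t"),
("w2",(386.7,105.6),-1,"k"),("w2",(366.7,116.7),-1,"t"),("w2",(561.1,102.2),-1,"e"),("w3",(559.7,90.8),1,"e"),
("side",(369.2,224.4),-1,"t"),("side",(430.8,240.6),-1,"eo"),("side",(427.5,280.3),-1,"eb"),("side",(460,222.5),1,"e"),("side",(403.6,206.7),1,"t")]
def loc(f,sd,p):
    k,tx,ty,e,th=p[4:9]
    return {"k":(k,58*sd,48),"t":(tx,ty*sd,48),"e":(e,58*sd,48),"eo":(e,(58+th)*sd,48),"eb":(e,(58+th)*sd,-36)}[f]
def W(p,l):
    a=np.radians(p[3]);x,y,z=l;return np.array([p[0]+x*np.cos(a)-y*np.sin(a),p[1]+x*np.sin(a)+y*np.cos(a),p[2]+z])
def res(p,only=None,full=False):
    r=[]
    for c,uv,sd,f in O:
        if only and not c.startswith(only): continue
        w=1 if c!="side" else 1.
        r.append((proj(C[c],W(p,loc(f,sd,p)))[0]-uv)*w)
    r=np.array(r)
    if full:return r
    pr=np.array([(p[4]-0)/2,(p[7]-122)/3,(p[8]-3)/1])
    return np.r_[r.ravel(),pr]
if __name__=="__main__":
    p0=[575,128,80,5,0,-12,64,122,3]
    for only in("w","side",None):
        s=least_squares(lambda p:res(p,only),p0,loss="soft_l1")
        print(only,s.x,s.cost)
        if only!="side":
            print(res(s.x,only,True)); print("sd",np.sqrt(np.diag(np.linalg.pinv(s.jac.T@s.jac)))[:4])
E
python3 fit.py
```

```text
w [588.769 124.985  85.265   5.868   0.18  -13.467  66.295 121.593   3.   ] 3.971745596771574
[[-0.252  0.512]
 [ 0.576  1.249]
 [ 0.744 -0.376]
 [-0.698  0.192]
 [-0.288 -1.851]
 [-0.038 -0.122]
 [ 0.254 -1.451]
 [-0.22   1.154]]
sd [1.838 0.465 2.016 0.239]
side [573.705 148.69   72.396   5.559   0.    -16.477  65.159 122.      2.991] 0.0609257916507302
None [589.002 125.088  84.551   5.855   0.123 -13.539  66.253 121.722   2.897] 5.31808727997311
[[-0.12   0.517]
 [ 0.317  1.194]
 [ 0.907 -0.277]
 [-0.939  0.227]
 [-0.201 -1.867]
 [ 0.074 -0.238]
 [ 0.156 -1.423]
 [-0.276  1.204]
 [-0.717  0.017]
 [-0.175 -0.096]
 [ 0.188  0.818]
 [ 0.422 -0.78 ]
 [ 0.544 -0.677]]
sd [1.717 0.393 0.878 0.222]
```

Run:
```python
from h import *
import json
from fit import C
for n in("w2","w3","w4"):
    s=json.load(open(n+".json"));im=cv2.cvtColor(cv2.imread(f"pics/{n}.png"),cv2.COLOR_BGR2GRAY).astype(float)
    g=cv2.Sobel(cv2.GaussianBlur(im,(3,3),0),cv2.CV_64F,0,1)
    pts=[]
    for u in range(320,560,10):
        col=g[165:184,u];v=165+np.argmax(abs(col));pts.append((u,v))
    pts=np.array(pts,float);v=np.median(pts[:,1]);k=np.polyfit(pts[:,0],pts[:,1],1);
    ok=abs(pts[:,1]-np.polyval(k,pts[:,0]))<2;k=np.polyfit(pts[ok,0],pts[ok,1],1)
    gx=cv2.Sobel(cv2.GaussianBlur(im,(3,3),0),cv2.CV_64F,1,0)
    e=[(560+np.argmax(abs(gx[r,560:590])),r) for r in (180,190,200,210)]; f=[(295+np.argmax(abs(gx[r,295:315])),r) for r in (180,190,200,220)]
    z=s["ee_pos"][2]-35
    P=toplane(C[n],[(320,np.polyval(k,320)),(560,np.polyval(k,560))]+e+f,z)
    T=Ro.from_euler("xyz",s["ee_rot"],degrees=True).as_matrix()
    print(n,"k",k[0],np.polyval(k,[320,560]),e,f);print((P-np.array(s["ee_pos"]))@T)
```

```text
w2 k 0.011043478260869382 [171.897 174.547] [(np.int64(574), 180), (np.int64(573), 190), (np.int64(571), 200), (np.int64(570), 210)] [(np.int64(304), 180), (np.int64(304), 190), (np.int64(304), 200), (np.int64(304), 220)]
[[ 56.129  -2.22   34.98 ]
 [ 54.995 112.433  34.959]
 [ 52.418 119.532  34.958]
 [ 47.633 119.816  34.96 ]
 [ 42.786 119.618  34.962]
 [ 37.877 119.906  34.964]
 [ 52.286  -9.899  34.982]
 [ 47.498  -9.955  34.984]
 [ 42.649 -10.012  34.986]
 [ 32.763 -10.127  34.99 ]]
w3 k -0.0012608695652175865 [173.437 173.134] [(np.int64(574), 180), (np.int64(573), 190), (np.int64(571), 200), (np.int64(570), 210)] [(np.int64(303), 180), (np.int64(303), 190), (np.int64(304), 200), (np.int64(304), 220)]
[[ 55.403  -2.221  34.982]
 [ 55.66  112.347  34.983]
 [ 52.416 119.549  34.984]
 [ 47.63  119.833  34.986]
 [ 42.783 119.635  34.988]
 [ 37.873 119.923  34.989]
 [ 52.285 -10.378  34.982]
 [ 47.498 -10.437  34.984]
 [ 42.649 -10.011  34.986]
 [ 32.763 -10.127  34.989]]
w4 k -0.005869565217391478 [174.3   172.891] [(np.int64(575), 180), (np.int64(573), 190), (np.int64(572), 200), (np.int64(570), 210)] [(np.int64(300), 180), (np.int64(301), 190), (np.int64(303), 200), (np.int64(304), 220)]
[[ 54.995  -2.222  34.992]
 [ 55.772 112.356  35.026]
 [ 52.413 120.057  35.028]
 [ 47.625 119.861  35.029]
 [ 42.777 120.148  35.03 ]
 [ 37.866 119.95   35.03 ]
 [ 52.283 -11.818  34.989]
 [ 47.496 -11.403  34.99 ]
 [ 42.648 -10.497  34.991]
 [ 32.762 -10.127  34.993]]
```

step_arm(
  plan=[
    [[1.3, 0.3, 1, -0.0154, 0], [2.58, 0.6, 4, -0.0154, 0], [2.58, 0.6, 8, -0.0154, 0], [2.58, 0.6, 11.5, -0.0154, 0], [2.58, 0.6, 13.3, -0.0154, 0], [2.58, 0.6, 13.73, -0.0154, 0], [2.58, 0.6, 13.73, -0.0154, 0], [2.58, 0.6, 13.73, -0.0154, 0], [2.58, 0.6, 13.73, -0.0154, 0]],
  ],
)

```text
time_s: 8.8
ee_pos: [444.2, 110.0, 127.4]
ee_rot: [179.9, -0.0, 95.9]
force: [1.1, -0.0, -1.1]
gripper_width: 13.8
gripper_force: 35.0
```

```bash
python3 snap.py w5
python3 - <<'E'
from h import *
sd=grab_frame("side");tp=grab_frame("top");cv2.imwrite("pics/side5.png",sd);cv2.imwrite("pics/top5.png",tp)
w=cv2.imread("pics/w5.png")[60:280,290:640]
o=np.zeros((600,800,3),np.uint8)
o[:300,:477]=cv2.resize(w,(477,300),interpolation=cv2.INTER_CUBIC)
o[300:600,:400]=cv2.resize(sd[195:285,330:450],(400,300),interpolation=cv2.INTER_CUBIC)
o[300:600,400:800]=cv2.resize(tp[170:275,165:305],(400,300),interpolation=cv2.INTER_CUBIC)
cv2.imwrite("pics/m5.png",o)
E
```

```text
8.8 [444.228 110.033 127.364] [179.902  -0.009  95.863] [ 1.126 -0.033 -1.089] 13.781827992734932
```

View pics/m5.png

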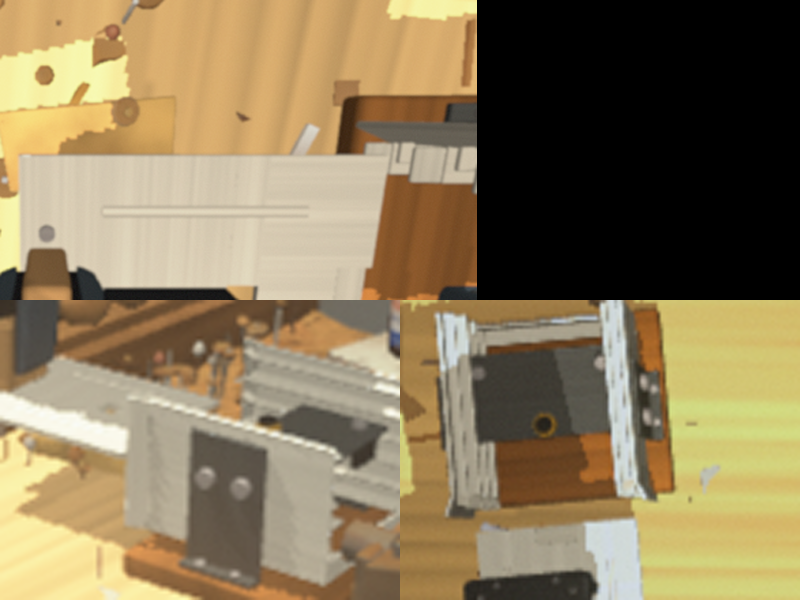

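Run:
```python
from h import *
from fit import W
import json
p=[589.0,125.1,84.5,5.855]
s=json.load(open("w5.json"));R=Ro.from_euler("xyz",s["ee_rot"],degrees=True).as_matrix();e=np.array(s["ee_pos"])
T=lambda x,y,z:e+R@np.array([x,y,z])
c=cam("top");sc=cam("side")
print("top sheet rear L,R pred",proj(c,[T(55.4,120,35),T(-54.6,120,35)]),"obs (192.3,248.75),(248,246.3)")
print("top rack tips L,R, ends L,R",proj(c,[W(p,(-13.5,66.3,48)),W(p,(-13.5,-66.3,48)),W(p,(122,60,48)),W(p,(122,-60,48))]),"obs (181.5,244.2),(254.2,239.3),(178.3,174.2)")
a,b=proj(sc,[T(-54.6,0,39),T(-54.6,120,39)]);print("side right lower edge",a,b, "at u=360:",a[1]+(360-a[0])*(b-a)[1]/(b-a)[0])
print("lower edges of img: side wall tip top/bottom",proj(sc,[W(p,(-13.5,-66.3,48)),W(p,(-13.5,-66.3,-36))]))
# edge profile
im=cv2.cvtColor(cv2.imread("pics/side5.png"),cv2.COLOR_BGR2GRAY)
for u in(345,355,360):print(u,im[228:246,u])
q=[W(p,(-13.5,y,0)) for y in(0,)]
print("rear in rack",(T(0.4,120,39)-np.array(p[:3])))
```

```text
top sheet rear L,R pred [[189.849 250.603]
 [245.92  245.645]] obs (192.3,248.75),(248,246.3)
top rack tips L,R, ends L,R [[179.109 244.72 ]
 [249.237 238.55 ]
 [176.754 173.285]
 [239.944 167.926]] obs (181.5,244.2),(254.2,239.3),(178.3,174.2)
side right lower edge [319.963 227.791] [366.285 241.616] at u=360: 239.73989487402218
lower edges of img: side wall tip top/bottom [[368.488 224.451]
 [367.413 263.073]]
345 [247 248 249 247 248 247 235 187 173 158 146 139 133 131 184 233 236 236]
355 [196 212 218 247 247 249 247 246 246 233 173 156 132 126 130 133 134 132]
360 [169 179 178 194 233 248 249 247 246 247 243 214 167 145 141 142 141 141]
rear in rack [-25.375  -2.4     4.07 ]
```

step_arm(
  plan=[
    [[0, 0, 0.2, 0, 0], [0, 0.4, 0.2, 0, 0], [0, 0.8, 0.2, 0, 0], [0, 1.2, 0.2, 0, 0], [0, 1.6, 0.2, 0, 0], [0, 2.0, 0.2, 0, 0], [0, 2.3, 0.2, 0, 0], [0, 2.6, 0.2, 0, 0], [0, 2.9, 0.2, 0, 0]],
  ],
)

```text
time_s: 10.07
ee_pos: [466.6, 112.2, 124.4]
ee_rot: [-179.2, 0.0, 95.9]
force: [-19.3, -1.3, 13.3]
gripper_width: 14.1
gripper_force: 35.1
```

step_arm(
  plan=[
    [[0, -0.6, 0, 0, 0], [0, -1, -0.35, 0, 0], [0, -1, -0.35, 0, 0], [0, -1, -0.35, 0, 0]],
  ],
)

```text
time_s: 10.58
ee_pos: [463.0, 111.9, 128.1]
ee_rot: [180.0, 0.0, 95.9]
force: [0.3, 0.0, -2.1]
gripper_width: 13.9
gripper_force: 35.0
```

```bash
python3 snap.py w6
python3 - <<'E'
from h import *
import json
from fit import C
n="w6";s=json.load(open("w6.json"));C[n]=cam("wrist",s)
im=cv2.cvtColor(cv2.imread("pics/w6.png"),cv2.COLOR_BGR2GRAY).astype(float)
gx=cv2.Sobel(cv2.GaussianBlur(im,(3,3),0),cv2.CV_64F,1,0)
e=[(560+np.argmax(abs(gx[r,560:595])),r) for r in (180,190,200,210)];print(e)
E
```

```text
10.575 [463.004 111.879 128.143] [179.971   0.003  95.864] [ 0.264  0.038 -2.075] 13.909155034755118
[(np.int64(594), 180), (np.int64(593), 190), (np.int64(571), 200), (np.int64(570), 210)]
```

step_arm(
  plan=[
    [[0, 0.3, 0, 0, 0], [0, 0.6, 0, 0, 0], [0, 0.9, 0, 0, 0], [0, 1.1, 0, 0, 0], [0, 1.3, 0, 0, 0]],
  ],
)

```text
time_s: 11.25
ee_pos: [475.7, 113.2, 128.1]
ee_rot: [-180.0, 0.0, 95.9]
force: [-0.6, -0.2, -1.8]
gripper_width: 13.8
gripper_force: 35.0
```

step_arm(
  plan=[
    [[0, 0.3, 0, 0, 0], [0, 0.6, 0, 0, 0], [0, 0.9, 0, 0, 0], [0, 1.2, 0, 0, 0], [0, 1.4, 0, 0, 0], [0, 1.4, 0, 0, 0]],
  ],
)

```text
time_s: 12.0
ee_pos: [489.6, 114.6, 128.1]
ee_rot: [-180.0, 0.0, 95.9]
force: [-0.7, 0.1, -2.3]
gripper_width: 13.9
gripper_force: 35.0
```

step_arm(
  plan=[
    [[0, 0, 0.05, 0, 0], [0, 0, 0.1, 0, 0], [0, 0, 0.15, 0, 0], [0, 0, 0.15, 0, 0]],
  ],
)

```text
time_s: 12.5
ee_pos: [489.4, 114.6, 126.6]
ee_rot: [-180.0, 0.0, 95.9]
force: [-1.1, -0.1, -2.0]
gripper_width: 13.7
gripper_force: 35.0
```

step_arm(
  plan=[
    [[0, 0, 0.05, 0, 0], [0, 0, 0.1, 0, 0], [0, 0, 0.1, 0, 0]],
  ],
)

```text
time_s: 12.88
ee_pos: [489.5, 114.6, 126.1]
ee_rot: [180.0, 0.0, 95.9]
force: [-3.0, -1.1, 3.0]
gripper_width: 14.0
gripper_force: 35.0
```

step_arm(
  plan=[
    [[0, 0.2, -0.05, 0, 0], [0, 0.4, -0.05, 0, 0], [0, 0.6, -0.05, 0, 0], [0, 0.8, -0.05, 0, 0], [0, 1.0, -0.05, 0, 0], [0, 1.2, -0.05, 0, 0]],
  ],
)

```text
time_s: 13.62
ee_pos: [501.5, 115.8, 126.2]
ee_rot: [-180.0, 0.0, 95.9]
force: [-3.3, 0.2, 3.1]
gripper_width: 14.0
gripper_force: 35.0
```

step_arm(
  plan=[
    [[0, 0.2, -0.02, 0, 0], [0, 0.4, -0.02, 0, 0], [0, 0.6, -0.02, 0, 0], [0, 0.8, -0.02, 0, 0], [0, 1.0, -0.02, 0, 0], [0, 1.2, -0.02, 0, 0]],
  ],
)

```text
time_s: 14.38
ee_pos: [513.5, 117.1, 126.3]
ee_rot: [180.0, 0.0, 95.9]
force: [-1.7, 0.3, 2.8]
gripper_width: 13.8
gripper_force: 35.0
```

Run:
```python
from h import *
from fit import C
# pin ring in w2 (440,20) , w3 (430,172); dark plate front edge
K=[C["w2"],C["w3"]]
X=cv2.triangulatePoints(*[k[0]@np.c_[k[1],k[2]] for k in K],np.array([[440.],[20]]),np.array([[430.],[172]]));X=(X[:3]/X[3]).ravel()
a=np.radians(5.855);d=X-np.array([589,125.1,84.5]);print(X,d[0]*np.cos(a)+d[1]*np.sin(a),-d[0]*np.sin(a)+d[1]*np.cos(a),d[2])
k=C["w2"];P=toplane(k,[(440,20)],110)[0];d=P-np.array([589,125.1,84.5]);print(d[0]*np.cos(a)+d[1]*np.sin(a))
```

```text
[631.445 131.943 102.776] 42.92139869533345 2.4772995586144146 18.275988902975584
40.70749395707065
```

step_arm(
  plan=[
    [[0, 0.2, 0, 0, 0], [0, 0.4, 0, 0, 0], [0, 0.6, 0, 0, 0], [0, 0.8, 0, 0, 0]],
  ],
)

```text
time_s: 14.88
ee_pos: [518.9, 117.6, 126.5]
ee_rot: [-179.7, 0.0, 95.9]
force: [-10.2, -1.4, 7.6]
gripper_width: 13.9
gripper_force: 35.0
```

step_arm(
  plan=[
    [[0, 0.2, 0, 0, 0], [0, 0.45, 0, 0, 0], [0, 0.7, 0, 0, 0], [0, 0.95, 0, 0, 0], [0, 1.2, 0, 0, 0], [0, 1.45, 0, 0, 0]],
  ],
)

```text
time_s: 15.62
ee_pos: [533.9, 119.1, 126.5]
ee_rot: [-179.8, 0.0, 95.9]
force: [-8.2, -1.5, 8.8]
gripper_width: 13.4
gripper_force: 35.0
```

step_arm(
  plan=[
    [[0, 0.25, -0.02, 0, 0], [0, 0.5, -0.02, 0, 0], [0, 0.75, -0.02, 0, 0], [0, 1.0, -0.02, 0, 0], [0, 1.25, -0.02, 0, 0], [0, 1.5, -0.02, 0, 0]],
  ],
)

```text
time_s: 16.38
ee_pos: [549.0, 120.7, 126.5]
ee_rot: [-179.8, 0.0, 95.9]
force: [-6.8, -0.4, 5.2]
gripper_width: 13.4
gripper_force: 35.0
```

step_arm(
  plan=[
    [[0, 0.15, 0, 0, 0], [0, 0.3, 0, 0, 0], [0, 0.4, 0, 0, 0], [0, 0.5, 0, 0, 0], [0, 0.6, 0, 0, 0]],
  ],
)

```text
time_s: 17.0
ee_pos: [557.1, 121.6, 126.4]
ee_rot: [180.0, 0.0, 95.9]
force: [-1.2, -0.5, 1.1]
gripper_width: 13.7
gripper_force: 35.0
```

step_arm(
  plan=[
    [[0, 0.05, 0, 0, 0], [0, 0.1, 0, 0, 0], [0, 0.15, 0, 0, 0]],
  ],
)

```text
time_s: 17.38
ee_pos: [558.3, 121.6, 126.4]
ee_rot: [180.0, 0.0, 95.9]
force: [-1.4, -0.8, 0.4]
gripper_width: 13.8
gripper_force: 35.0
```

step_arm(
  plan=[
    [[0, 0.05, 0, 0, 0], [0, 0.1, 0, 0, 0], [0, 0.15, 0, 0, 0]],
  ],
)

```text
time_s: 17.75
ee_pos: [558.6, 121.7, 126.5]
ee_rot: [-179.9, 0.0, 95.9]
force: [-6.0, -1.0, 2.5]
gripper_width: 13.6
gripper_force: 35.0
```

step_arm(
  plan=[
    [[0, 0.05, 0, 0, 0], [0, 0.08, 0, 0, 0]],
  ],
)

```text
time_s: 18.0
ee_pos: [558.6, 121.6, 126.5]
ee_rot: [-179.8, 0.0, 95.9]
force: [-8.7, -0.8, 4.2]
gripper_width: 14.0
gripper_force: 35.0
```

step_arm(
  plan=[
    [[0, -0.1, 0, 0, 0], [0, -0.2, 0, 0, 0], [0, -0.28, 0, 0, 0]],
  ],
)

```text
time_s: 18.38
ee_pos: [558.3, 121.7, 126.4]
ee_rot: [179.9, -0.0, 95.9]
force: [0.0, -0.7, -1.9]
gripper_width: 13.8
gripper_force: 35.0
```

step_arm(
  plan=[
    [[0, 0, 0, 0, 0], [0, 0, 0, 0, 0]],
  ],
)

```text
time_s: 18.62
ee_pos: [558.1, 121.7, 126.5]
ee_rot: [180.0, 0.0, 95.9]
force: [-0.9, -0.2, -1.8]
gripper_width: 13.8
gripper_force: 35.0
```

step_arm(
  plan=[
    [[0, -0.1, 0, 0, 0], [0, -0.2, 0, 0, 0], [0, -0.2, 0, 0, 0]],
  ],
)

```text
time_s: 19.0
ee_pos: [555.9, 121.4, 126.6]
ee_rot: [180.0, 0.0, 95.9]
force: [0.5, 0.1, -2.0]
gripper_width: 14.1
gripper_force: 35.0
```

step_arm(
  plan=[
    [[0, -0.05, 0, 0, 0], [0, -0.1, 0, 0, 0], [0, -0.1, 0, 0, 0]],
  ],
)

```text
time_s: 19.38
ee_pos: [555.5, 121.4, 126.7]
ee_rot: [179.9, 0.0, 95.9]
force: [4.7, 0.8, -3.9]
gripper_width: 14.2
gripper_force: 35.0
```

The pull-back gives about 3 mm of free play and then a firm stop, so the pin is in its hole. I'll return to near the backstop, set the sheet down and release it with a partial opening.

step_arm(
  plan=[
    [[0, 0.1, 0.02, 0, 0], [0, 0.2, 0.04, 0, 0], [0, 0.25, 0.05, 0, 0], [0, 0.25, 0.05, 0, 0], [0, 0.25, 0.05, 0, 0]],
  ],
)

```text
time_s: 20.0
ee_pos: [556.3, 121.5, 126.5]
ee_rot: [-179.9, 0.0, 95.9]
force: [-3.4, -0.5, 5.7]
gripper_width: 14.0
gripper_force: 35.0
```

step_arm(
  plan=[
    [[0, 0.1, -0.03, 0, 0], [0, 0.15, -0.03, 0, 0], [0, 0.15, -0.03, 0, 0]],
  ],
)

```text
time_s: 20.38
ee_pos: [558.3, 121.7, 126.4]
ee_rot: [-180.0, 0.0, 95.9]
force: [-3.5, -0.2, 4.9]
gripper_width: 13.6
gripper_force: 35.0
```

Near home, with light forces. Now releasing.

step_arm(
  plan=[
    [[0, 0, 0, 0, 0.35], [0, 0, 0, 0, 0.35], [0, 0, 0, 0, 0.35], [0, 0, 0, 0, 0.35], [0, 0, 0, 0, 0.35]],
  ],
)

```text
time_s: 21.0
ee_pos: [558.7, 121.7, 126.3]
ee_rot: [180.0, 0.0, 95.9]
force: [0.3, 0.2, -0.4]
gripper_width: 32.1
gripper_force: 0.0
```

step_arm(
  plan=[
    [[0, 0, -1, 0, 0.35], [0, 0, -3, 0, 0.35], [0, 0, -6, 0, 0.35], [0, -2, -10, 0, 0.35], [0, -8, -14, 0, 0.35], [0, -14, -16, 0, 0.35], [0, -18, -16, 0, 0.35], [0, -18, -16, 0, 0.35], [0, -18, -16, 0, 0.35], [0, -18, -16, 0, 0.35]],
  ],
)

```text
time_s: 22.25
ee_pos: [380.7, 103.5, 286.2]
ee_rot: [180.0, 0.0, 95.9]
force: [0.3, -0.5, -0.0]
gripper_width: 31.9
gripper_force: 0.0
```

Run:
```python
from h import *
sd=grab_frame("side");tp=grab_frame("top");w=grab_frame("wrist")
o=np.zeros((600,800,3),np.uint8)
o[:300,:400]=cv2.resize(w[0:300,240:640],(400,300))
o[:300,400:800]=cv2.resize(sd[195:285,340:460],(400,300),interpolation=cv2.INTER_CUBIC)
o[300:600,:400]=cv2.resize(tp[165:285,155:315],(400,300),interpolation=cv2.INTER_CUBIC)
cv2.imwrite("pics/end.png",o);print(state()["force"])
```

```text
[-0.492  0.086 -0.714]
```

View pics/end.png

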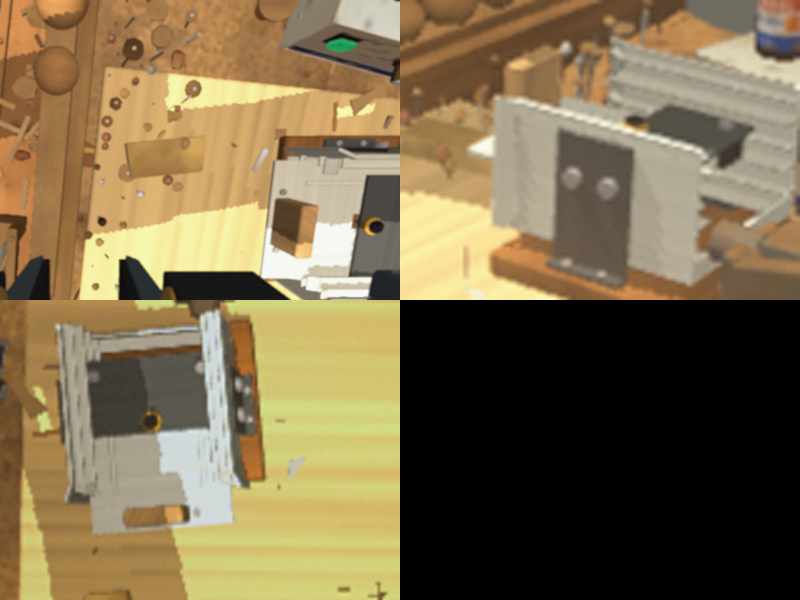

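The final views show the sheet seated straight between the walls under the backstop plate, with its front end about 35 mm out of the mouth. The gripper is clear of everything and the brass block has not moved, so I'm handing in.

```bash
python3 -c "
from workcell import *
print(job_done())"
```

```text
the job is handed in; nothing more can be done
None
```

I slid the sheet onto the middle rails up to the backstop, a pull-back test showed the catch pin holding it in its hole, and I released it and handed the job in at about 22 s; no verdict was shown.

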